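Fence a painted tile with a straightedge

ROBOT

A 6-joint arm with a two-finger parallel gripper is mounted at the origin on the work surface. World frame = base frame: x ahead of the robot, y to its left, z up, the work surface at z = 0. Lengths are in m, angles in rad, forces in N, time in s.
With the tool pointing down it reaches from about 0.325 to 0.9 m from the base axis. Payload 3.5 kg.
Tool frame: the origin (TCP) lies midway between the tips of the shut fingers; the grasp point (between the pads) lies 19 mm behind it; z points along the fingers, y is the line along which they close (so a half turn about z gives the same grasp; the last joint's range is limited). The gripper opens to 85 mm and grips with 20 to 120 N. Pads are 22 mm wide; open, the fingers measure 114 mm over their backs; the gripper's body (76 mm by 85 mm) begins 54 mm behind the grasp point. The pads swing forward as they close: fully open they stand 13 mm farther back than shut.
Start: joints at [1.014, 0.276, -0.026, 1.268, 0, 1.467], TCP at [0.274, 0.562, 0.231] pointing down, gripper open.
Joint ranges: [-3.12, 3.12], [-0.85, 1.88], [-1.08, 1.24], [-1.95, 2.15], [-1.57, 1.53], [-3.14, 3.14]. Speed limits (rad/s): [2.57, 2.57, 3.14, 3.14, 3.14, 3.14].

INTERFACE

Orientations are given as a 3x3 rotation matrix whose columns are the frame's x, y, z axes.
In Python, from plant import sense, snapshot, close_job gives the robot as it stands.
- The arm moves only by the shell command python3 -m handwheel 'ROWS' [OPENING]. ROWS is a JSON object of lists of equal length, an entry for each row: "translation": the shift along the tool's x, y, z in m, a list of three; "turn": the turn, a rotation vector about the tool's x, y, z in rad, a list of three. A call has exactly 10 rows; each row is the pose to reach, as a shift and turn from the pose commanded when the call began, along the tool's axes at that moment; what a row does not reach only later rows make up. A row lasts 1/8 s, in which the tool goes at most 62.5 mm and 10.7 degrees, less where a joint would pass 70% of its speed; a pose out of reach is approached as far as the arm can. A call with a gripper value outside its range is refused whole. OPENING is the opening, from 0 (shut) to 1 (fully open), set as the call begins (- or left out, the last holds). The fingers move at their own pace and stop on an object; the grip force is fixed at half the most. Time passes only in rows, so rows that repeat a pose let the fingers close, or fill a call up. It gives the time, the measured TCP pose, the force, the opening and the grip force at its end, in the units of the state.
- sense(): the state, without advancing time (a new reading comes with each control period).
- snapshot(name): name is "side" or "top" or "wrist"; returns a dict with "image" (480x640x3 uint8, blue, green, red), "range_z" (480x640 float32, m along the optical axis (not along the pixel's ray), 0 where there is no reading), "fov_y" (degrees; the focal length in pixels is half the picture's height over the tangent of half this angle, whatever the lens; pixels are square), "cx", "cy" (the principal point, pixels), "rvec" (rotation vector, rad) and "tvec" (3), from world to camera coordinates, as OpenCV has them. Camera axes: x right, y down, z forward; pixel columns grow to the right and rows downward; lengths in m; the calibration is good to about 2 mm. A picture is of the moment at which its call begins.
- close_job(): hands the job in; it is judged then, once.
The state is a dict: "time": time; "q": joint angles; "joint_vel": joint speeds; "joint_efforts": joint torques, N m; "tcp_pos": TCP position; "eef_rot": TCP orientation; "ft_force": force on the tool from outside, world axes, zero at the start; "torque": the same for the moment, N m; "finger_gap": finger opening in m; "gripper_force": force on a finger pad.
Only numpy, scipy, OpenCV 4.12 (cv2) and the standard library are available. Lean on these libraries where they do the work, as an engineer would, in place of code of your own. Each camera call takes 0.05 s, during which the arm holds its last target. There are 200 camera calls.

TASK

The painted tile needs a fence for its lining brush, but a tub of paint stands in the way. Slide the wide tub along the counter, without lifting or tipping it, until it stands wholly on the round paper mat; and lay the straightedge flat on the counter, handle up, flush against the tile's long edge nearest the robot so that it covers that edge from corner to corner. Leave the tile where it lies, do not disturb the other things, and let go of everything.

Things in the scene. Friction and masses are not known exactly. Their poses are not given: they have to be found in the camera images.
- tile: Rectangular white ceramic tile with a painted picture, lying loose on the counter, 200 (its x) x 260 (its y) x 14 mm thick, about 1.8 kg. Origin at the centre of its underside, z up. x points away from the robot (turned at most about 12 degrees), so the near long edge is the face at x = -100 mm, running along y from -130 to +130 mm.
- straightedge: Aluminium straightedge lying flat: a flat bar 40 (its x) x 320 (its y) x 8 mm thick, with a black upright grip rib in the middle, 16 (x) x 80 (y) mm, from 8 to 42 mm above the counter. About 0.3 kg. Origin at the centre of its underside, z up; it is the same turned half round. Either long side may go against the tile.
- end_a (a point): Point on the straightedge's underside, on its centreline, 150 mm from its middle in its +y direction (10 mm short of the tip); axes as the straightedge.
- end_b (a point): The same at the other end, 150 mm in its -y direction.
- tub: Wide round plain white lidded paint tub, 88 mm in diameter (too wide to grasp), 70 mm high, about 0.45 kg, loose, standing on the counter close in front of the tile's near long edge. Origin at the centre of its underside, z up.
- paper_round: Flat round brown paper mat, 140 mm in diameter, under 1 mm thick, stuck to the counter to the left or the right of the tile (the straightedge starts on the other side). Origin at its centre.
- slim_jar: Bystander: slim amber paint jar with white lid, 56 mm in diameter, 90 mm high, beyond the work on the left. Origin at the centre of its underside.
- brush_jar: Bystander: glass of paint brushes, 72 mm in diameter, 85 mm high, brushes up to about 170 mm, beyond the work on the right. Origin at the centre of its underside.
- paint_box: Bystander: flat white box of watercolour pans, 70 (x) x 160 (y) x 14 mm, beyond the tile. Origin at the centre of its underside.
There are look-alikes about, which are no part of the job. Of the things shaped like the tub, the white one is meant.

How it is judged:
By the outcome, as a careful person would: the job done as asked, in the order asked, and still so for the second after the job is handed in, with the robot touching nothing.
It also fails if it takes over 72 s, if anything falls off the work surface, if the arm or the gripper's body presses on something with over 40 N, if the wrist force passes 120 N, or if a joint passes its speed limit or range.

## Working session

There is one attempt and no reset: what is moved stays moved. The work goes in short steps, Python scripts to look and compute and a shell command to move; the robot and the scene stay as the last step left them, time stands still between calls to the robot, and variables do not carry over. Pictures are saved under pics/ and viewed, at most 10 in all, crops included, and the job is handed in when it is done.

```bash
ls; mkdir -p pics; cat > h.py <<'E'
import numpy as np, cv2
from plant import sense, snapshot, close_job
def cam(s):
    R,_=cv2.Rodrigues(np.array(s["rvec"],float)); t=np.array(s["tvec"],float).ravel()
    f=240/np.tan(np.radians(s["fov_y"])/2); return R,t,f
def ray(s,uv,z=0.):
    R,t,f=cam(s); uv=np.atleast_2d(uv).astype(float)
    d=np.c_[(uv[:,0]-s["cx"])/f,(uv[:,1]-s["cy"])/f,np.ones(len(uv))]@R
    c=-R.T@t; return c+d*((z-c[2])/d[:,2])[:,None]
def cloud(s):
    R,t,f=cam(s); v,u=np.mgrid[:480,:640]; Z=s["range_z"].astype(float)
    P=np.stack([(u-s["cx"])/f*Z,(v-s["cy"])/f*Z,Z],-1); return (P-t)@R
E
python3 - <<'E'
from h import *
for n in("top","side"):
    s=snapshot(n); cv2.imwrite(f"pics/{n}0.png",s["image"]); R,t,f=cam(s); print(n,-R.T@t,f,s["cx"],s["cy"],(s["range_z"]>0).mean())
    import pickle; pickle.dump(s,open(n+"0.pkl","wb"))
s=sense(); print(s["tcp_pos"],s["eef_rot"],s["time"],s["finger_gap"])
E
```

```text
pics
top [ 0.37024038 -0.00816013  1.22487789] 502.89350727863706 311.443528988993 239.78883650710836 0.995869140625
side [ 0.39485665 -0.97568706  0.72611138] 552.297611244193 323.3068974114978 239.44305307072725 0.9960481770833334
[0.27361295 0.56114621 0.23028167] [[-8.98809858e-01  4.38337432e-01 -1.06551810e-03]
 [ 4.38338674e-01  8.98808290e-01 -1.69261166e-03]
 [ 2.15761450e-04 -1.98839383e-03 -9.99998000e-01]] 0.1 0.0851725197314434
```

View pics/top0.png

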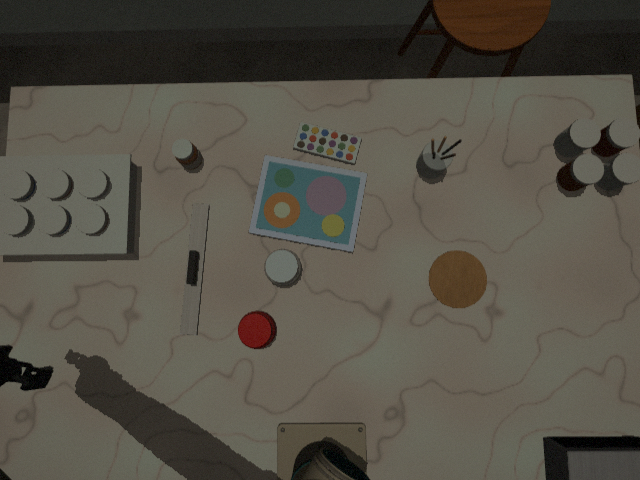

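View pics/side0.png

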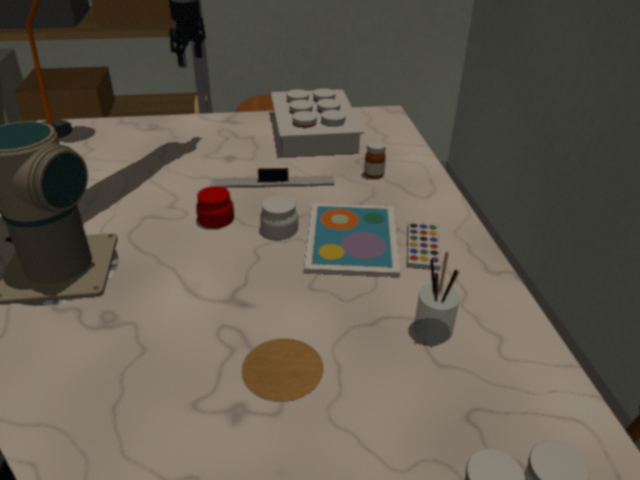

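The top view shows the tile at about (309,204), the straightedge at (195,269) with its grip at (193,267), the mat at (458,279), the slim jar at (186,153) and the brush jar at (432,165). Tub candidates are the white tub at (282,268), the red tub at (257,330), and white-lidded jars at far left (box) and far right (585,155). The white tub close in front of the tile's near edge is the one meant; the red one has the wrong colour and the others are elsewhere. I'll measure and confirm it in a crop.

```bash
python3 - <<'E'
from h import *
import pickle
s=pickle.load(open("top0.pkl","rb")); im=s["image"]; 
cv2.imwrite("pics/crop0.png",cv2.resize(im[130:350,160:380],(600,600),interpolation=cv2.INTER_CUBIC))
P=cloud(s); z=P[...,2]; u0=np.mgrid[:480,:640]
def box(a,b,c,d): m=np.zeros((480,640),bool); m[b:d,a:c]=1; return m
print("table z",np.median(z[box(300,290,400,400)]))
# tub top by depth
for n,b in dict(tub=(255,240,312,295),red=(230,300,285,355),slim=(160,130,210,180),brush=(405,140,455,190)).items():
    q=P[box(*b)&(z>.055)]; print(n,len(q),(q[:,:2].min(0)+q[:,:2].max(0))/2,np.ptp(q[:,:2],axis=0),np.median(q[:,2]))
hsv=cv2.cvtColor(im,cv2.COLOR_BGR2HSV)
m=((hsv[...,1]>110)&(abs(hsv[...,0].astype(int)-14)<9)&box(415,240,500,320)).astype(np.uint8)
c=max(cv2.findContours(m,0,2)[0],key=cv2.contourArea); g=ray(s,c.reshape(-1,2)); print("mat",(g[:,:2].min(0)+g[:,:2].max(0))/2,np.ptp(g[:,:2],axis=0))
# tile & bar by depth
for n,b,lo,hi,h in(("tile",(235,145,380,260),.007,.03,.014),("bar",(170,195,220,345),.004,.07,.008)):
    m=(box(*b)&(z>lo)&(z<hi)).astype(np.uint8)
    c=max(cv2.findContours(m,0,2)[0],key=cv2.contourArea); g=ray(s,c.reshape(-1,2),h)[:,:2].astype(np.float32)
    r=cv2.minAreaRect(g); print(n,r,cv2.boxPoints(r).round(4).tolist())
m=((im.max(2)<50)&box(180,240,205,295)).astype(np.uint8); c=max(cv2.findContours(m,0,2)[0],key=cv2.contourArea)
print("grip",cv2.minAreaRect(ray(s,c.reshape(-1,2),.042)[:,:2].astype(np.float32)))
E
```

```text
table z 3.458772391292953e-05
tub 861 [0.43690214 0.057953  ] [0.13332352 0.13222628] 0.06980866306468148
red 919 [0.32758412 0.08830113] [0.08531251 0.19292252] 0.06959158923095775
slim 501 [0.56988334 0.16743515] [0.39928593 0.35119057] 0.08794837063579523
brush 875 [ 0.56313765 -0.16121169] [0.38579453 0.30610311] 0.08519794227966448
mat [ 0.43589205 -0.33471225] [0.13546499 0.13768227]
tile ((0.6264123320579529, 0.025087624788284302), (0.25969022512435913, 0.20098955929279327), 78.69771575927734) [[0.5023999810218811, -0.08250000327825546], [0.6995000243186951, -0.12189999967813492], [0.7504000067710876, 0.13269999623298645], [0.5533000230789185, 0.1720999926328659]]
bar ((0.4691317081451416, 0.3032211661338806), (0.04424465075135231, 0.3202265501022339), 85.7203598022461) [[0.3077999949455261, 0.2930999994277954], [0.6270999908447266, 0.26919999718666077], [0.6304000020027161, 0.3133000135421753], [0.3111000061035156, 0.33719998598098755]]
grip ((0.4658695161342621, 0.29834455251693726), (0.02518920600414276, 0.08107463270425797), 85.62496185302734)
```

View pics/crop0.png

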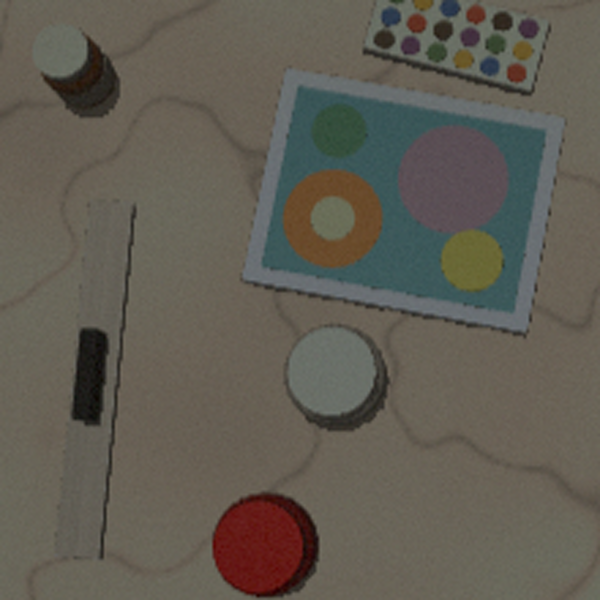

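The crop confirms it: a plain white round lidded tub at crop (333,370), which is (282,266) in the full picture, directly in front of the tile. The red look-alike is clear of it. Next I'll refine the tub position and work out the first move.

```bash
cat >> h.py <<'E'
def rel(xyz,yaw,s=None):
    """shift & turn (tool axes) to tool-down pose, tool y at yaw"""
    from scipy.spatial.transform import Rotation as Ro
    s=s or sense(); R=np.array(s["eef_rot"]); c,n=np.cos(yaw),np.sin(yaw)
    y=np.array([c,n,0]); z=np.array([0,0,-1.]); T=np.c_[np.cross(y,z),y,z]
    return (R.T@(np.array(xyz)-s["tcp_pos"])).round(4), Ro.from_matrix(R.T@T).as_rotvec().round(4)
E
python3 - <<'E'
from h import *
import pickle
s=pickle.load(open("top0.pkl","rb")); P=cloud(s); z=P[...,2]
for n,(a,b,c,d) in dict(tub=(255,240,312,295),red=(230,300,285,355)).items():
    m=np.zeros((480,640),np.uint8); m[b:d,a:c]=(abs(z[b:d,a:c]-.07)<.006)
    k=max(cv2.findContours(m,0,2)[0],key=cv2.contourArea); (cu,cv_),r=cv2.minEnclosingCircle(k); M=cv2.moments(k)
    g=ray(s,[(cu,cv_),(cu+r,cv_),(M['m10']/M['m00'],M['m01']/M['m00'])],.07)[:,:2]; print(n,g.round(4).tolist())
    q=P[m>0]; print(np.median(q,0),q.mean(0))
s=pickle.load(open("side0.pkl","rb")); P=cloud(s); q=P[190:245,250:305]; q=q[(q[...,2]>.06)&(q[...,2]<.08)&(q[...,0]<.52)&(q[...,0]>.37)]; print("side tub",q.min(0),q.max(0))
print(rel([.437,.17,.15],0), rel([.437,.13,.022],0))
E
```

```text
tub [[0.4668, 0.086], [0.4664, 0.048], [0.4668, 0.0862]]
[0.46743425 0.08650862 0.06981159] [0.46693647 0.086298   0.0698676 ]
red [[0.3217, 0.1474], [0.3214, 0.1087], [0.3215, 0.1474]]
[0.32100858 0.14776148 0.06957393] [0.32150217 0.14737923 0.06958564]
side tub [0.42909868 0.04600673 0.06001708] [0.50401176 0.12621717 0.07322509]
(array([-0.3183, -0.2798,  0.0808]), array([-1.900e-03,  9.000e-04,  1.117e+00])) (array([-0.3359, -0.3155,  0.2088]), array([-1.900e-03,  9.000e-04,  1.117e+00]))
```

```bash
python3 -c "
from h import *
print(rel([.472,.158,.15],-.07))"
```

```text
(array([-0.355 , -0.2752,  0.0808]), array([-1.900e-03,  1.000e-03,  1.187e+00]))
```

```bash
python3 -m handwheel '{"translation":[[-0.04,-0.03,0.01],[-0.08,-0.06,0.02],[-0.12,-0.09,0.03],[-0.16,-0.12,0.04],[-0.20,-0.155,0.05],[-0.24,-0.185,0.06],[-0.28,-0.215,0.07],[-0.32,-0.245,0.08],[-0.355,-0.275,0.081],[-0.355,-0.275,0.081]],"turn":[[0,0,0.13],[0,0,0.26],[0,0,0.39],[0,0,0.52],[0,0,0.65],[0,0,0.78],[0,0,0.91],[0,0,1.04],[-0.002,0.001,1.187],[-0.002,0.001,1.187]]}' 0.7
python3 -c "
from h import *
print(rel([.472,.158,.024],-.07))"
```

```text
time: 1.35
tcp_pos: [0.4732, 0.1565, 0.1498]
eef_rot: [[0.075, 0.997, 0.0], [0.997, -0.075, 0.001], [0.001, 0.0, -1.0]]
ft_force: [-0.2, -0.4, 0.2]
finger_gap: 0.0599
gripper_force: 0.0
(array([ 0.0013, -0.0013,  0.1258]), array([ 0.0004, -0.0012, -0.0049]))
```

```bash
python3 -m handwheel '{"translation":[[0,0,0.03],[0,0,0.06],[0,0,0.09],[0,0,0.115],[0,0,0.126],[0,0,0.126],[-0.005,0,0.126],[-0.01,0,0.126],[-0.01,0,0.126],[-0.01,0,0.126]],"turn":[[0,0,0],[0,0,0],[0,0,0],[0,0,0],[0,0,0],[0,0,0],[0,0,0],[0,0,0],[0,0,0],[0,0,0]]}'
python3 - <<'E'
from h import *
s=sense();R=np.array(s["eef_rot"]);p=np.array(s["tcp_pos"])
print(p, s["ft_force"])
off=-.043*R[:,0]; off[2]=0
for c in([.467,.0863],[.435,-.03],[.412,-.13],[.436,-.335]):
    t=np.r_[c,p[2]]-off; print(c,(R.T@(t-p)).round(4))
E
```

```text
time: 2.6
tcp_pos: [0.4723, 0.1491, 0.0247]
eef_rot: [[0.07, 0.998, 0.002], [0.998, -0.07, 0.002], [0.002, 0.002, -1.0]]
ft_force: [-0.8, -0.5, -0.2]
finger_gap: 0.0596
gripper_force: 0.0
[0.47228386 0.14907481 0.02468185] [-0.83778122 -0.52815824 -0.2494278 ]
[0.467, 0.0863] [-0.02   -0.0009 -0.    ]
[0.435, -0.03] [-0.1383 -0.0246 -0.0003]
[0.412, -0.13] [-0.2396 -0.0405 -0.0006]
[0.436, -0.335] [-0.4424 -0.0021 -0.0009]
```

```bash
python3 -m handwheel '{"translation":[[-0.008,0,0],[-0.015,0,0],[-0.021,-0.001,0],[-0.030,-0.003,0],[-0.042,-0.006,0],[-0.054,-0.009,0],[-0.066,-0.012,0],[-0.077,-0.014,0],[-0.084,-0.015,0],[-0.084,-0.015,0]],"turn":[[0,0,0],[0,0,0],[0,0,0],[0,0,0],[0,0,0],[0,0,0],[0,0,0],[0,0,0],[0,0,0],[0,0,0]]}'
cat > look.py <<'E'
from h import *
import sys
def tub(near):
    s=snapshot("top"); P=cloud(s); m=(abs(P[...,2]-.07)<.005)&(np.hypot(P[...,0]-near[0],P[...,1]-near[1])<.06)&(s["image"].max(2)>90)
    k=cv2.findContours(m.astype(np.uint8),0,2)[0]; k=max(k,key=cv2.contourArea); M=cv2.minEnclosingCircle(k)
    print("tub",ray(s,[M[0]],.07).round(4),M[1],P[m].mean(0).round(4)); return s
if __name__=="__main__":
    s=tub([float(sys.argv[1]),float(sys.argv[2])]); cv2.imwrite(sys.argv[3],s["image"]) if len(sys.argv)>3 else 0
E
python3 look.py .447 .025 pics/push1.png
```

```text
time: 3.85
tcp_pos: [0.4507, 0.0653, 0.0241]
eef_rot: [[0.071, 0.997, 0.001], [0.997, -0.071, 0.0], [0.0, 0.001, -1.0]]
ft_force: [-0.3, 0.1, -0.8]
finger_gap: 0.0598
gripper_force: 0.1
tub [[0.4534 0.013  0.07  ]] 15.652576446533203 [0.46   0.005  0.0698]
```

View pics/push1.png

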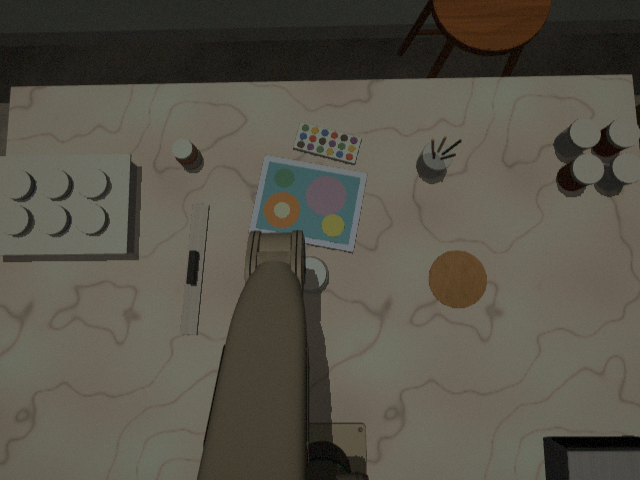

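The white tub, now at about (312,273), sits against the fingers and is following, still clear of the tile corner at (355,252). Pushing on.

```bash
python3 -m handwheel '{"translation":[[-0.008,-0.0015,0],[-0.020,-0.0035,0],[-0.034,-0.006,0],[-0.048,-0.0085,0],[-0.062,-0.011,0],[-0.076,-0.0135,0],[-0.090,-0.016,0],[-0.104,-0.018,0],[-0.116,-0.020,0],[-0.124,-0.021,0]],"turn":[[0,0,0],[0,0,0],[0,0,0],[0,0,0],[0,0,0],[0,0,0],[0,0,0],[0,0,0],[0,0,0],[0,0,0]]}'
python3 -m handwheel '{"translation":[[-0.010,-0.001,0],[-0.022,-0.001,0],[-0.036,0,0],[-0.050,0.002,0],[-0.064,0.004,0],[-0.078,0.006,0],[-0.092,0.008,0],[-0.106,0.010,0],[-0.117,0.012,0],[-0.124,0.0135,0]],"turn":[[0,0,0],[0,0,0],[0,0,0],[0,0,0],[0,0,0],[0,0,0],[0,0,0],[0,0,0],[0,0,0],[0,0,0]]}'
python3 -m handwheel '{"translation":[[-0.008,0.001,0],[-0.018,0.003,0],[-0.030,0.005,0],[-0.042,0.007,0],[-0.054,0.009,0],[-0.064,0.011,0],[-0.072,0.0125,0],[-0.077,0.0135,0],[-0.080,0.014,0],[-0.080,0.014,0]],"turn":[[0,0,0],[0,0,0],[0,0,0],[0,0,0],[0,0,0],[0,0,0],[0,0,0],[0,0,0],[0,0,0],[0,0,0]]}'
python3 look.py .43 -.31 pics/push2.png
```

```text
time: 5.15
tcp_pos: [0.4213, -0.0564, 0.0239]
eef_rot: [[0.07, 0.998, 0.001], [0.998, -0.07, 0.002], [0.002, 0.001, -1.0]]
ft_force: [1.6, 3.7, 2.2]
finger_gap: 0.0596
gripper_force: 2.1
time: 6.4
tcp_pos: [0.4261, -0.1811, 0.0236]
eef_rot: [[0.07, 0.998, 0.001], [0.998, -0.07, 0.002], [0.002, 0.001, -1.0]]
ft_force: [0.1, 5.5, 4.4]
finger_gap: 0.0597
gripper_force: 3.0
time: 7.65
tcp_pos: [0.4346, -0.2616, 0.0235]
eef_rot: [[0.07, 0.998, 0.001], [0.998, -0.07, 0.001], [0.001, 0.001, -1.0]]
ft_force: [-1.2, 2.8, 2.6]
finger_gap: 0.0599
gripper_force: 2.4Traceback (most recent call last):
  File "look.py", line 8, in <module>
    s=tub([float(sys.argv[1]),float(sys.argv[2])]); cv2.imwrite(sys.argv[3],s["image"]) if len(sys.argv)>3 else 0
  File "look.py", line 5, in tub
    k=cv2.findContours(m.astype(np.uint8),0,2)[0]; k=max(k,key=cv2.contourArea); M=cv2.minEnclosingCircle(k)
                                                     ~~~^^^^^^^^^^^^^^^^^^^^^^^
ValueError: max() iterable argument is empty
```

```bash
cat > look2.py <<'E'
from h import *
import sys
s=snapshot("side"); P=cloud(s); a=[float(v) for v in sys.argv[1:3]]; im=s["image"]
m=(np.hypot(P[...,0]-a[0],P[...,1]-a[1])<.08)&(im.max(2)>60)
for lo,hi in((.008,.03),(.064,.0725)):
    q=P[m&(P[...,2]>lo)&(P[...,2]<hi)]; print(lo,len(q),"x",np.percentile(q[:,0],[1,99]).round(4),"y",np.percentile(q[:,1],[1,99]).round(4))
cv2.imwrite(sys.argv[3],im)
E
python3 look2.py .433 -.31 pics/push2.png
```

```text
0.008 430 x [0.3899 0.4731] y [-0.3479 -0.3122]
0.064 1223 x [0.3964 0.469 ] y [-0.3413 -0.2677]
```

View pics/push2.png

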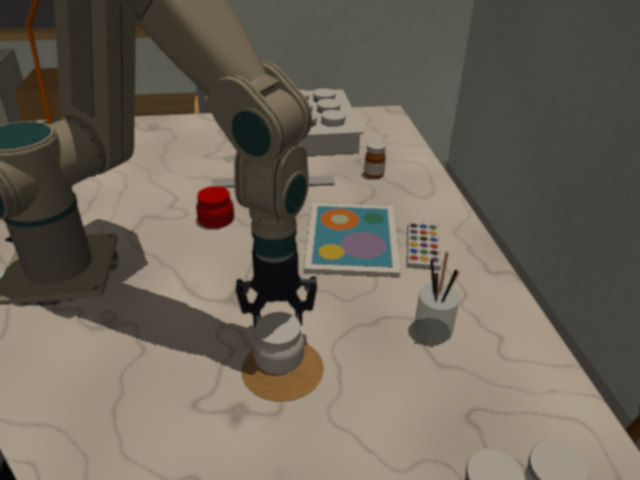

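The tub, at about (279,340), stands partly on the mat, upright and against the fingers. Its centre is at (0.432, -0.304), so 31 mm remain.

```bash
python3 -m handwheel '{"translation":[[-0.006,0.001,0],[-0.013,0.0025,0],[-0.020,0.004,0],[-0.026,0.005,0],[-0.030,0.006,0],[-0.031,0.006,0],[-0.031,0.006,0],[-0.025,0.006,0],[-0.005,0.006,0],[0.025,0.006,0]],"turn":[[0,0,0],[0,0,0],[0,0,0],[0,0,0],[0,0,0],[0,0,0],[0,0,0],[0,0,0],[0,0,0],[0,0,0]]}'
python3 - <<'E'
from h import *
print("up",rel([.44,-.19,.2],-.07)); print("over bar",rel([.467,.303,.20],1.496), rel([.467,.303,.20],1.496-np.pi))
E
```

```text
time: 9.0
tcp_pos: [0.4428, -0.2363, 0.0237]
eef_rot: [[0.071, 0.997, 0.002], [0.997, -0.071, 0.0], [0.001, 0.002, -1.0]]
ft_force: [0.2, -0.0, -0.2]
finger_gap: 0.0596
gripper_force: 0.0
up (array([ 0.0461, -0.0058, -0.1763]), array([ 0.0019, -0.0005, -0.001 ]))
over bar (array([ 0.5397, -0.0138, -0.176 ]), array([ 1.900e-03,  1.100e-03, -1.567e+00])) (array([ 0.5397, -0.0138, -0.176 ]), array([ 1.1000e-03, -1.9000e-03,  1.5746e+00]))
```

```bash
python3 -m handwheel '{"translation":[[0.03,0,0],[0.04,0,-0.03],[0.045,0,-0.08],[0.05,0,-0.13],[0.07,0,-0.17],[0.10,0,-0.176],[0.14,0,-0.176],[0.19,0,-0.176],[0.24,-0.003,-0.176],[0.29,-0.005,-0.176]],"turn":[[0,0,0],[0,0,0],[0,0,0],[0,0,0],[0,0,-0.12],[0,0,-0.27],[0,0,-0.42],[0,0,-0.57],[0,0,-0.72],[0,0,-0.87]]}' 0.9
python3 look.py .436 -.335
python3 -c "
from h import *
print(rel([.467,.303,.18],1.496))"
```

```text
time: 10.25
tcp_pos: [0.4569, 0.0548, 0.2]
eef_rot: [[-0.721, 0.693, 0.002], [0.693, 0.721, 0.001], [-0.001, 0.002, -1.0]]
ft_force: [0.9, -0.1, -0.3]
finger_gap: 0.0769
gripper_force: 0.0
tub [[ 0.4363 -0.336   0.07  ]] 16.64446258544922 [ 0.4369 -0.3361  0.0703]
(array([0.1593, 0.1841, 0.0215]), array([ 0.0064, -0.001 , -0.6822]))
```

The tub is centred on the mat to within 1–2 mm. Now I'll move over the straightedge.

```bash
python3 -m handwheel '{"translation":[[0.02,0.023,0.003],[0.043,0.05,0.006],[0.066,0.076,0.009],[0.09,0.103,0.012],[0.11,0.13,0.015],[0.13,0.155,0.018],[0.15,0.173,0.021],[0.159,0.184,0.0215],[0.159,0.184,0.0215],[0.159,0.184,0.0215]],"turn":[[0,0,-0.1],[0,0,-0.2],[0,0,-0.3],[0,0,-0.4],[0,0,-0.5],[0,0,-0.6],[0.006,0,-0.682],[0.006,0,-0.682],[0.006,0,-0.682],[0.006,0,-0.682]]}'
python3 - <<'E'
from h import *
s=snapshot("wrist"); im=s["image"]; cv2.imwrite("pics/w1.png",im); P=cloud(s); z=P[...,2]; R,t,f=cam(s); print("cam",-R.T@t)
q=P[(z>.036)&(z<.048)&(np.hypot(P[...,0]-.467,P[...,1]-.303)<.08)]; print(len(q),q.mean(0)); print("rib",cv2.minAreaRect(q[:,:2].astype(np.float32)))
q=P[(z>.005)&(z<.011)&(abs(P[...,1]-.303)<.06)&(abs(P[...,0]-.467)<.18)]; print("bar",len(q),cv2.minAreaRect(q[:,:2].astype(np.float32)))
E
```

```text
time: 11.55
tcp_pos: [0.4715, 0.2947, 0.1791]
eef_rot: [[-0.996, 0.09, -0.001], [0.09, 0.996, -0.004], [0.001, -0.004, -1.0]]
ft_force: [-0.4, 0.5, -0.1]
finger_gap: 0.0768
gripper_force: 0.0
cam [0.40053912 0.30076713 0.32140838]
2173 [0.4671493  0.30392546 0.041611  ]
rib ((0.46888038516044617, 0.3037512004375458), (0.015825288370251656, 0.07965360581874847), 85.78728485107422)
bar 16047 ((0.4692078232765198, 0.3038161098957062), (0.04015902057290077, 0.32075566053390503), 85.6522445678711)
```

View pics/w1.png

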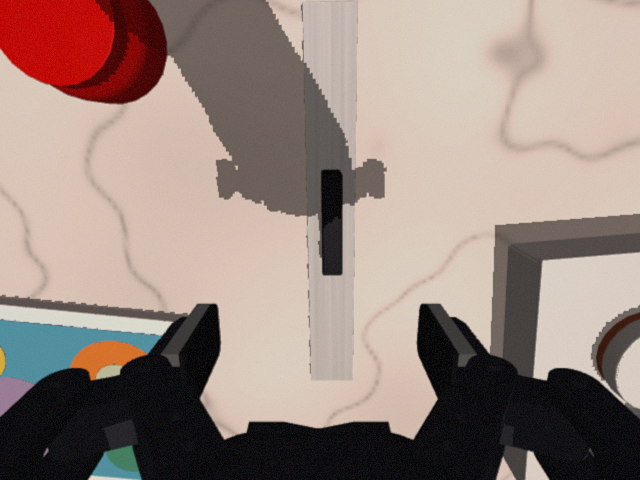

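The wrist view shows the rib at (332,222) on the bar (331,190), squarely between the fingers. The rib centre is (0.469, 0.304) and the bar axis 85.7°.

```bash
python3 -c "
from h import *
print(rel([.469,.3038,.014],1.4965))"
```

```text
(array([0.0033, 0.0096, 0.1651]), array([-0.0041, -0.0009, -0.0159]))
```

```bash
python3 -m handwheel '{"translation":[[0.001,0.003,0.02],[0.002,0.006,0.05],[0.003,0.0095,0.08],[0.003,0.0095,0.11],[0.003,0.0095,0.135],[0.003,0.0095,0.152],[0.003,0.0095,0.161],[0.003,0.0095,0.165],[0.003,0.0095,0.165],[0.003,0.0095,0.165]],"turn":[[-0.004,0,-0.008],[-0.004,0,-0.016],[-0.004,0,-0.016],[-0.004,0,-0.016],[-0.004,0,-0.016],[-0.004,0,-0.016],[-0.004,0,-0.016],[-0.004,0,-0.016],[-0.004,0,-0.016],[-0.004,0,-0.016]]}'
python3 -c "
from h import *
print(rel([.469,.3038,.014],1.4965))"
```

```text
time: 12.85
tcp_pos: [0.47, 0.305, 0.0148]
eef_rot: [[-0.997, 0.073, 0.0], [0.073, 0.997, 0.001], [-0.0, 0.001, -1.0]]
ft_force: [-0.5, -0.6, 0.2]
finger_gap: 0.0771
gripper_force: 0.0
(array([ 0.0009, -0.0012,  0.0008]), array([0.0011, 0.0004, 0.0015]))
```

```bash
python3 -m handwheel '{"translation":[[0,-0.001,0],[0,-0.001,0],[0,-0.001,0],[0,-0.001,0],[0,-0.001,0],[0,-0.001,0],[0,-0.001,0],[0,-0.001,0],[0,-0.001,0],[0,-0.001,0]],"turn":[[0,0,0],[0,0,0],[0,0,0],[0,0,0],[0,0,0],[0,0,0],[0,0,0],[0,0,0],[0,0,0],[0,0,0]]}' 0
```

```text
time: 14.1
tcp_pos: [0.4694, 0.3037, 0.0143]
eef_rot: [[-0.997, 0.073, -0.001], [0.073, 0.997, 0.001], [0.001, 0.001, -1.0]]
ft_force: [-1.2, 0.6, 4.4]
finger_gap: 0.0147
gripper_force: 60.0
```

```bash
python3 -m handwheel '{"translation":[[0,0,-0.01],[0,0,-0.03],[0,0,-0.055],[0,0,-0.08],[0,0,-0.1],[0,0,-0.112],[0,0,-0.116],[0,0,-0.116],[0,0,-0.116],[0,0,-0.116]],"turn":[[0,0,0],[0,0,0],[0,0,0],[0,0,0],[0,0,0],[0,0,0],[0,0,0],[0,0,0],[0,0,0],[0,0,0]]}'
python3 -c "
from h import *
print(rel([.4842,.0535,.13],2.944))"
```

```text
time: 15.35
tcp_pos: [0.4688, 0.3033, 0.1292]
eef_rot: [[-0.997, 0.073, -0.002], [0.073, 0.997, -0.0], [0.002, -0.0, -1.0]]
ft_force: [0.2, -0.7, -2.9]
finger_gap: 0.0148
gripper_force: 58.8
(array([-0.0335, -0.248 , -0.0007]), array([ 1.300e-03, -2.300e-03, -1.446e+00]))
```

```bash
python3 -m handwheel '{"translation":[[-0.003,-0.02,0],[-0.006,-0.045,0],[-0.010,-0.07,0],[-0.014,-0.1,0],[-0.018,-0.13,0],[-0.022,-0.16,0],[-0.026,-0.19,0],[-0.03,-0.22,0],[-0.0325,-0.24,0],[-0.0335,-0.248,0]],"turn":[[0,0,-0.10],[0,0,-0.25],[0,0,-0.40],[0,0,-0.55],[0,0,-0.70],[0,0,-0.85],[0,0,-1.0],[0,0,-1.15],[0,0,-1.30],[0,-0.002,-1.446]]}'
python3 -m handwheel '{"translation":[[0,0,0],[0,0,0],[0,0,0],[0,0,0],[0,0,0],[0,0,0],[0,0,0],[0,0,0],[0,0,0],[0,0,0]],"turn":[[0,0,0],[0,0,0],[0,0,0],[0,0,0],[0,0,0],[0,0,0],[0,0,0],[0,0,0],[0,0,0],[0,0,0]]}'
python3 - <<'E'
from h import *
s=snapshot("wrist"); im=s["image"]; cv2.imwrite("pics/w2.png",im); P=cloud(s); z=P[...,2]
m=(z>.105)&(z<.135)&(im.max(2)>70); q=P[m]; print("bar",len(q),np.median(q[:,2]),cv2.minAreaRect(q[:,:2].astype(np.float32)))
s=snapshot("top"); im=s["image"]; cv2.imwrite("pics/t2.png",im); P=cloud(s); z=P[...,2]
m=(z>.1)&(z<.135)&(abs(P[...,0]-.48)<.1)&(abs(P[...,1]-.05)<.2); q=P[m]; print("bar top",len(q),np.median(q[:,2]),cv2.minAreaRect(q[:,:2].astype(np.float32)))
print(rel([.4842,.0535,.03],2.944))
E
```

```text
time: 16.6
tcp_pos: [0.4846, 0.0526, 0.1297]
eef_rot: [[-0.193, -0.981, 0.0], [-0.981, 0.193, 0.001], [-0.001, 0.0, -1.0]]
ft_force: [0.7, 0.4, -2.9]
finger_gap: 0.0147
gripper_force: 59.0
time: 17.85
tcp_pos: [0.4847, 0.0538, 0.1299]
eef_rot: [[-0.196, -0.981, 0.001], [-0.981, 0.196, 0.002], [-0.002, -0.0, -1.0]]
ft_force: [0.3, 0.3, -3.1]
finger_gap: 0.015
gripper_force: 59.0
bar 27728 0.12313956157083969 ((0.47923189401626587, 0.025913521647453308), (0.17669299244880676, 0.04023280367255211), 78.62664794921875)
bar top 1373 0.1233578406072994 ((0.4856431782245636, 0.05228186398744583), (0.3198409378528595, 0.04033594951033592), 78.60987091064453)
(array([0.0005, 0.0005, 0.0999]), array([-0.0002,  0.0016, -0.0001]))
```

View pics/w2.png

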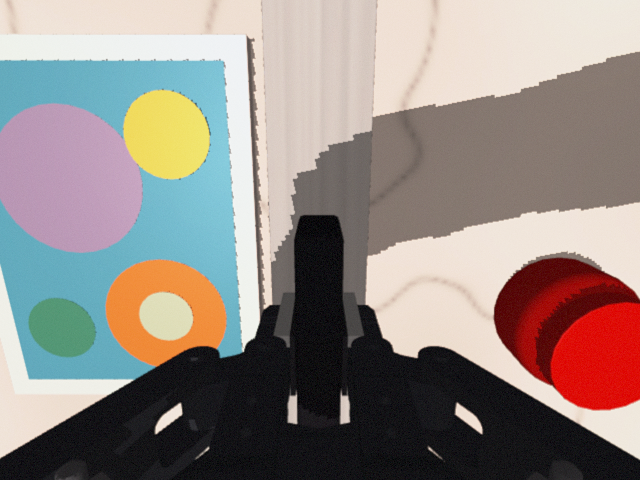

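The straightedge hangs level at columns 265–375, and the tile's near edge is at column 250, parallel to it within 0.1°. The red tub at right is clear. I'll lower it and measure the gap.

```bash
python3 -m handwheel '{"translation":[[0,0,0.015],[0,0,0.035],[0,0,0.055],[0,0,0.075],[0,0,0.092],[0,0,0.103],[0,0,0.110],[0,0,0.110],[0,0,0.110],[0,0,0.110]],"turn":[[0,0,0],[0,0,0],[0,0,0],[0,0,0],[0,0,0],[0,0,0],[0,0,0],[0,0,0],[0,0,0],[0,0,0]]}'
cat > gap.py <<'E'
from h import *
n=np.array([np.cos(-.197),np.sin(-.197)]); t=np.array([-n[1],n[0]]); C=np.array([.6264,.0251])
for name in("wrist","top"):
    s=snapshot(name); im=s["image"]; P=cloud(s); z=P[...,2]
    a=(P[...,:2]-C)@n; b=(P[...,:2]-C)@t
    def edge(m,lo,hi,far):
        o=[]
        for k in np.arange(lo,hi,.004):
            v=a[m&(abs(b-k)<.002)]
            if len(v)>4: o.append((k,np.percentile(v,99 if far else 1)))
        o=np.array(o); 
        if len(o)<5: return None
        p=np.polyfit(o[:,0],o[:,1],1); r=o[:,1]-np.polyval(p,o[:,0]); o=o[abs(r)<.003]; return np.polyfit(o[:,0],o[:,1],1).round(4),len(o)
    T=(z>.011)&(z<.018)&(a>-.115)&(a<.1)&(im.max(2)>90)
    B=(z>.003)&(z<.0175)&(a>-.175)&(a<-.103)
    print(name,"tile near",edge(T,-.12,.12,0),"bar far",edge(B,-.17,.17,1),"bar near",edge(B,-.17,.17,0), "bar z",np.median(z[B]))
    if B.any(): print("  bar along",np.percentile(b[B],[.5,99.5]).round(4))
E
python3 gap.py
```

```text
time: 19.2
tcp_pos: [0.4855, 0.0539, 0.0206]
eef_rot: [[-0.196, -0.981, 0.002], [-0.981, 0.196, 0.001], [-0.002, -0.002, -1.0]]
ft_force: [0.6, 0.6, -3.3]
finger_gap: 0.0151
gripper_force: 59.0
wrist tile near (array([ 0.2319, -0.0847]), 7) bar far (array([-0.0304, -0.1263]), 34) bar near (array([ 0.0274, -0.1615]), 33) bar z 0.013771688749563228
  bar along [-0.1153  0.0557]
top tile near (array([ 0.3567, -0.057 ]), 8) bar far (array([-0.0096, -0.1183]), 8) bar near (array([-0.0077, -0.1653]), 16) bar z 0.005618087932417385
  bar along [-0.82    0.4174]
```

```bash
sed -i 's/&(a<.1)&(im.max(2)>90)/\&(a<-.03)\&(abs(b)<.13)/; s/&(a<-.103)/\&(a<-.115)\&(abs(b)<.18)/; s/np.percentile(v,99 if far else 1)/np.percentile(v,98 if far else 2)/' gap.py
python3 gap.py
python3 - <<'E'
from h import *
s=snapshot("wrist"); cv2.imwrite("pics/w3.png",s["image"])
E
```

```text
wrist tile near (array([ 0.1599, -0.0889]), 12) bar far (array([-0.0229, -0.1264]), 33) bar near (array([ 0.0246, -0.1616]), 33) bar z 0.013619453268883065
  bar along [-0.1154  0.0553]
top tile near (array([ 0.2732, -0.0738]), 7) bar far (array([-0.0056, -0.124 ]), 41) bar near (array([ 0.0065, -0.1631]), 30) bar z 0.013410016539175255
  bar along [-0.1762  0.1759]
```

View pics/w3.png

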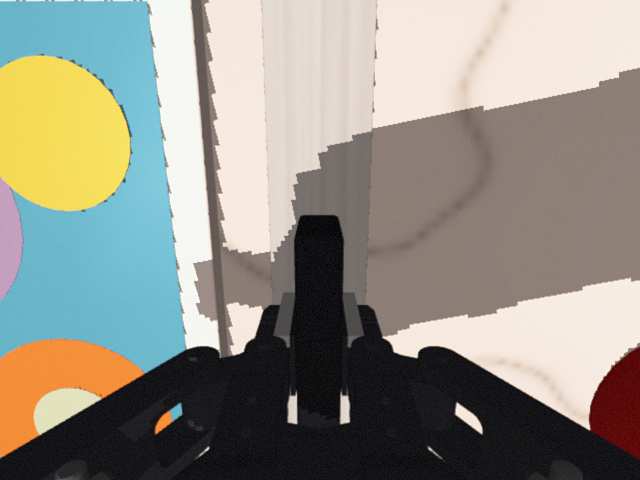

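The straightedge (columns 263–375) is just above the counter, parallel to the tile edge, which runs from (194,0) to (215,350). The gap is clear and empty.

```bash
python3 - <<'E'
from h import *
n=np.array([np.cos(-.197),np.sin(-.197)]); t=np.array([-n[1],n[0]]); C=np.array([.6264,.0251])
s=snapshot("wrist"); g=cv2.cvtColor(s["image"],cv2.COLOR_BGR2GRAY).astype(int)
P=cloud(s)[...,2]
e=[];f=[]
for v in range(5,240,5):
    # tile: drop after white border, cols 170-225
    r=g[v]; d=r[172:228]-r[175:231]; e.append((172+np.argmax(d)+1.5,v))
    zz=P[v,235:300]; k=np.where(zz>.009)[0]
    if len(k): f.append((235+k[0]-.5,v))
for nm,p,h in(("tile",e,.014),("bar",f,.0137)):
    q=ray(s,p,h)[:,:2]-C; b=q@t; a=q@n; c=np.polyfit(b,a,1); r=abs(a-np.polyval(c,b)); k=r<.002; c=np.polyfit(b[k],a[k],1)
    print(nm,c.round(4),k.sum(),len(k),b.min().round(3),b.max().round(3),np.polyval(c,[-.1,0,.1]).round(4))
print(rel([.4842,.0535,.0147],2.944), sense()["ft_force"])
E
```

```text
tile [ 0.0007 -0.1002] 47 47 -0.114 -0.032 [-0.1003 -0.1002 -0.1002]
bar [ 0.0014 -0.1244] 44 47 -0.114 -0.032 [-0.1245 -0.1244 -0.1242]
(array([0.0006, 0.0005, 0.0053]), array([-0.0004,  0.0017, -0.    ])) [ 0.19271126  0.3722999  -3.41003734]
```

```bash
python3 -m handwheel '{"translation":[[0,0,0.003],[0,0,0.0048],[0,-0.004,0.0048],[0,-0.009,0.0048],[0,-0.014,0.0048],[0,-0.018,0.0048],[0,-0.020,0.0048],[0,-0.021,0.0048],[0,-0.021,0.0048],[0,-0.021,0.0048]],"turn":[[0,0,0],[0,0,0],[0,0,0],[0,0,0],[0,0,0],[0,0,0],[0,0,0],[0,0,0],[0,0,0],[0,0,0]]}'
cat > gap2.py <<'E'
from h import *
n=np.array([np.cos(-.197),np.sin(-.197)]); t=np.array([-n[1],n[0]]); C=np.array([.6264,.0251])
s=snapshot("wrist"); g=cv2.cvtColor(s["image"],cv2.COLOR_BGR2GRAY).astype(int); cv2.imwrite("pics/w4.png",s["image"])
f=cam(s)[2]; R,tt,_=cam(s); 
def px(a,b,h): p=R@np.r_[C+a*n+b*t,h]+tt; return f*p[:2]/p[2]+[s["cx"],s["cy"]]
for b in(-.11,-.09,-.07,-.05):
    u,v=px(-.100,b,.014); u2,_=px(-.100,b,.008); w=g[int(v),int(u)-14:int(u)+16]; print(b,round(u,1),round(u2,1),int(v),w.tolist())
print(sense()["tcp_pos"],sense()["ft_force"])
E
python3 gap2.py
```

```text
time: 20.75
tcp_pos: [0.5051, 0.0499, 0.0151]
eef_rot: [[-0.196, -0.981, 0.0], [-0.981, 0.196, 0.002], [-0.002, 0.0, -1.0]]
ft_force: [-1.2, -0.4, -3.2]
finger_gap: 0.0151
gripper_force: 59.0
-0.11 247.5 250.6 13 [247, 247, 247, 247, 247, 247, 247, 247, 248, 246, 247, 247, 247, 246, 232, 195, 114, 92, 92, 93, 91, 104, 129, 127, 127, 126, 171, 238, 232, 212]
-0.09 250.6 253.4 78 [247, 247, 247, 248, 247, 247, 247, 247, 247, 247, 248, 247, 246, 248, 234, 194, 108, 87, 92, 93, 95, 108, 128, 129, 127, 129, 171, 233, 214, 221]
-0.07 253.3 256.0 138 [248, 247, 247, 247, 247, 247, 248, 248, 247, 247, 247, 247, 248, 247, 221, 129, 93, 93, 93, 95, 100, 120, 130, 126, 129, 129, 154, 210, 220, 222]
-0.05 255.9 258.3 193 [248, 247, 248, 247, 247, 247, 247, 247, 247, 247, 248, 247, 248, 247, 240, 207, 115, 91, 93, 93, 95, 112, 127, 128, 127, 128, 136, 177, 216, 219]
[0.50510452 0.04987331 0.0150601 ] [-0.45070098 -0.69295891 -2.75945281]
```

```bash
python3 -m handwheel '{"translation":[[0,-0.001,0],[0,-0.002,0],[0,-0.003,0],[0,-0.0035,0],[0,-0.0035,0.0005],[0,-0.0035,0.001],[0,-0.0035,0.001],[0,-0.0035,0.001],[0,-0.0035,0.001],[0,-0.0035,0.001]],"turn":[[0,0,0],[0,0,0],[0,0,0],[0,0,0],[0,0,0],[0,0,0],[0,0,0],[0,0,0],[0,0,0],[0,0,0]]}'
python3 gap2.py
```

```text
time: 22.05
tcp_pos: [0.5085, 0.0492, 0.0143]
eef_rot: [[-0.196, -0.981, -0.0], [-0.981, 0.196, 0.002], [-0.002, 0.0, -1.0]]
ft_force: [-4.0, 1.1, 4.5]
finger_gap: 0.0149
gripper_force: 60.0
-0.11 257.5 260.1 12 [247, 248, 247, 247, 247, 247, 247, 247, 247, 248, 247, 247, 247, 246, 231, 188, 102, 87, 92, 112, 156, 222, 223, 222, 222, 221, 221, 222, 221, 222]
-0.09 260.1 262.5 78 [247, 247, 247, 247, 247, 248, 247, 247, 247, 247, 247, 248, 246, 240, 217, 145, 97, 93, 106, 117, 153, 221, 221, 221, 219, 220, 220, 221, 222, 221]
-0.07 262.5 264.7 138 [247, 248, 247, 247, 248, 247, 247, 247, 247, 247, 248, 247, 247, 248, 228, 152, 93, 91, 101, 114, 154, 220, 221, 220, 220, 221, 222, 221, 220, 221]
-0.05 264.7 266.8 193 [247, 247, 248, 247, 247, 247, 247, 248, 247, 247, 247, 247, 248, 248, 238, 192, 105, 95, 101, 114, 152, 218, 222, 218, 218, 220, 222, 223, 219, 221]
[0.50846705 0.04924709 0.01429188] [-4.41079177  1.54943882  5.02196628]
```

```bash
python3 -m handwheel '{"translation":[[0,0,-0.0004],[0,0,-0.0004],[0,-0.0003,-0.0004],[0,-0.0005,-0.0004],[0,-0.0007,-0.0004],[0,-0.0007,-0.0004],[0,-0.0007,-0.0004],[0,-0.0007,-0.0004],[0,-0.0007,-0.0004],[0,-0.0007,-0.0004]],"turn":[[0,0,0],[0,0,0],[0,0,0],[0,0,0],[0,0,0],[0,0,0],[0,0,0],[0,0,0],[0,0,0],[0,0,0]]}'
python3 gap2.py
```

```text
time: 23.35
tcp_pos: [0.5085, 0.0492, 0.0143]
eef_rot: [[-0.196, -0.981, -0.001], [-0.981, 0.196, 0.002], [-0.002, 0.002, -1.0]]
ft_force: [-5.0, 1.7, 2.9]
finger_gap: 0.0154
gripper_force: 60.0
-0.11 257.5 260.2 12 [247, 247, 247, 247, 247, 247, 247, 247, 247, 247, 247, 247, 247, 246, 231, 190, 107, 88, 92, 108, 154, 223, 223, 223, 221, 221, 220, 222, 222, 222]
-0.09 260.1 262.6 78 [247, 247, 247, 246, 247, 247, 248, 247, 247, 247, 248, 247, 247, 243, 220, 153, 96, 93, 104, 115, 155, 219, 223, 222, 222, 221, 220, 222, 221, 221]
-0.07 262.5 264.8 138 [248, 248, 247, 247, 246, 247, 247, 247, 247, 248, 247, 247, 248, 247, 227, 159, 94, 94, 101, 114, 155, 221, 223, 221, 220, 219, 220, 221, 221, 221]
-0.05 264.7 266.8 193 [248, 247, 248, 247, 247, 247, 247, 248, 247, 247, 247, 247, 248, 248, 237, 197, 103, 91, 103, 118, 154, 219, 220, 219, 220, 219, 220, 221, 221, 220]
[0.50847707 0.04921699 0.01431231] [-4.81236266  2.6588093   3.57939886]
```

```bash
python3 -m handwheel '{"translation":[[0,0,-0.0005],[0,0,-0.001],[0,0,-0.001],[0,0,-0.001],[0,0,-0.001],[0,0,-0.001],[0,0,-0.001],[0,0,-0.001],[0,0,-0.001],[0,0,-0.001]],"turn":[[0,0,0],[0,0,0],[0,0,0],[0,0,0],[0,0,0],[0,0,0],[0,0,0],[0,0,0],[0,0,0],[0,0,0]]}'
python3 gap2.py
```

```text
time: 24.65
tcp_pos: [0.5085, 0.0489, 0.0151]
eef_rot: [[-0.196, -0.981, -0.001], [-0.981, 0.196, 0.001], [-0.001, 0.002, -1.0]]
ft_force: [-5.5, 0.2, -6.6]
finger_gap: 0.0151
gripper_force: 58.6
-0.11 258.0 260.6 14 [247, 247, 247, 247, 247, 247, 247, 248, 247, 247, 247, 247, 247, 241, 214, 147, 96, 100, 115, 147, 205, 222, 221, 221, 221, 223, 221, 222, 222, 221]
-0.09 260.6 263.0 79 [247, 247, 247, 247, 248, 247, 247, 247, 247, 247, 247, 247, 247, 247, 234, 193, 107, 90, 103, 114, 155, 218, 222, 219, 221, 221, 221, 223, 222, 221]
-0.07 263.0 265.2 138 [248, 247, 247, 247, 247, 248, 247, 248, 247, 247, 247, 247, 248, 247, 241, 210, 113, 88, 93, 112, 153, 220, 221, 221, 220, 219, 221, 221, 221, 220]
-0.05 265.1 267.2 193 [247, 247, 247, 247, 247, 248, 248, 248, 247, 247, 247, 248, 247, 243, 215, 122, 85, 87, 115, 156, 217, 222, 218, 215, 220, 221, 220, 220, 219, 221]
[0.50849136 0.04894537 0.01512003] [-4.83529998  0.58943774 -5.83383186]
```

With the bar lifted off the counter, a 5 N push force remains along the tile normal, so the bar is touching the tile. I'll set it down and release.

```bash
python3 -m handwheel '{"translation":[[0,0,0.0004],[0,0,0.0008],[0,0,0.0012],[0,0,0.0012],[0,0,0.0012],[0,0,0.0012],[0,0,0.0012],[0,0,0.0012],[0,0,0.0012],[0,0,0.0012]],"turn":[[0,0,0],[0,0,0],[0,0,0],[0,0,0],[0,0,0],[0,0,0],[0,0,0],[0,0,0],[0,0,0],[0,0,0]]}'
python3 -m handwheel '{"translation":[[0,0,0],[0,0,0],[0,0,0],[0,0,0],[0,0,0],[0,0,0],[0,0,0],[0,0,0],[0,0,0],[0,0,0]],"turn":[[0,0,0],[0,0,0],[0,0,0],[0,0,0],[0,0,0],[0,0,0],[0,0,0],[0,0,0],[0,0,0],[0,0,0]]}' 0.6
python3 gap2.py
```

```text
time: 25.95
tcp_pos: [0.5085, 0.049, 0.0147]
eef_rot: [[-0.196, -0.981, -0.001], [-0.981, 0.196, 0.001], [-0.001, 0.002, -1.0]]
ft_force: [-8.0, 1.0, 0.1]
finger_gap: 0.015
gripper_force: 59.7
time: 27.2
tcp_pos: [0.5094, 0.049, 0.0143]
eef_rot: [[-0.196, -0.981, 0.0], [-0.981, 0.196, 0.001], [-0.002, -0.0, -1.0]]
ft_force: [0.1, 0.4, -0.2]
finger_gap: 0.0511
gripper_force: 0.0
-0.11 260.5 263.1 12 [244, 244, 245, 245, 245, 244, 245, 244, 244, 245, 244, 246, 245, 242, 227, 182, 99, 82, 83, 107, 153, 214, 218, 213, 214, 215, 215, 217, 217, 218]
-0.09 263.0 265.3 78 [244, 245, 244, 245, 245, 245, 245, 244, 245, 245, 245, 246, 244, 237, 209, 131, 92, 96, 110, 117, 154, 214, 213, 214, 214, 216, 218, 214, 216, 214]
-0.07 265.3 267.4 138 [245, 245, 244, 245, 245, 245, 244, 244, 244, 246, 245, 245, 245, 240, 214, 132, 85, 92, 97, 113, 154, 216, 215, 216, 213, 214, 215, 215, 214, 217]
-0.05 267.4 269.4 193 [245, 245, 245, 245, 245, 245, 245, 245, 245, 245, 245, 244, 245, 243, 218, 134, 90, 92, 103, 140, 195, 213, 213, 211, 213, 215, 218, 214, 214, 218]
[0.50949035 0.04898503 0.01431254] [0.1867654  0.90434925 0.3893207 ]
```

```bash
python3 -m handwheel '{"translation":[[0,0,-0.01],[0,0,-0.03],[0,0,-0.06],[0,0,-0.09],[0,0,-0.12],[0,0,-0.15],[0,0,-0.18],[0,0,-0.2],[0,0,-0.2],[0,0,-0.2]],"turn":[[0,0,0],[0,0,0],[0,0,0],[0,0,0],[0,0,0],[0,0,0],[0,0,0],[0,0,0],[0,0,0],[0,0,0]]}'
python3 -c "
from h import *
print(rel([.35,.30,.25],2.944))"
```

```text
time: 28.5
tcp_pos: [0.5088, 0.0487, 0.2137]
eef_rot: [[-0.196, -0.981, -0.0], [-0.981, 0.196, 0.002], [-0.001, 0.001, -1.0]]
ft_force: [-0.3, -0.1, -0.1]
finger_gap: 0.0512
gripper_force: 0.0
(array([-0.2153,  0.2051, -0.0358]), array([ 0.0007,  0.0014, -0.    ]))
```

```bash
python3 -m handwheel '{"translation":[[-0.025,0.02,-0.005],[-0.05,0.05,-0.01],[-0.08,0.08,-0.015],[-0.11,0.11,-0.02],[-0.14,0.14,-0.025],[-0.17,0.165,-0.03],[-0.195,0.185,-0.035],[-0.215,0.205,-0.036],[-0.215,0.205,-0.036],[-0.215,0.205,-0.036]],"turn":[[0,0,0],[0,0,0],[0,0,0],[0,0,0],[0,0,0],[0,0,0],[0,0,0],[0,0,0],[0,0,0],[0,0,0]]}'
python3 - <<'E'
from h import *
s=snapshot("top"); im=s["image"]; z=cloud(s)[...,2]; import pickle; z0=pickle.load(open("top0.pkl","rb")); i0=z0["image"]
n=np.array([np.cos(-.197),np.sin(-.197)]); t=np.array([-n[1],n[0]]); C=np.array([.6264,.0251])
P=cloud(s); a=(P[...,:2]-C)@n; b=(P[...,:2]-C)@t
T=(z>.0112)&(z<.02)&(a>-.13)&(a<.12)&(abs(b)<.15)
B=(z>.003)&(z<.0112)&(a>-.16)&(a<-.09)&(abs(b)<.19)
for nm,m,h in(("tile",T,.014),("bar",B,.008)):
    m=cv2.morphologyEx(m.astype(np.uint8),cv2.MORPH_OPEN,np.ones((2,2)))
    k=max(cv2.findContours(m,0,2)[0],key=cv2.contourArea); q=ray(s,k.reshape(-1,2),h)[:,:2]-C
    print(nm,cv2.minAreaRect(np.c_[q@n,q@t].astype(np.float32)))
# tile paint shift vs start (teal region centroid)
def teal(i):
    h=cv2.cvtColor(i,cv2.COLOR_BGR2HSV); m=((abs(h[...,0].astype(int)-95)<15)&(h[...,1]>60)); m[:150]=0;m[260:]=0;m[:,:240]=0;m[:,380:]=0; return m
for i in(i0,im): m=teal(i); y,x=np.nonzero(m); print("teal",len(x),x.mean().round(3),y.mean().round(3))
d=cv2.absdiff(im,i0).max(2); print("changed px", {k:int((d[y0:y1,x0:x1]>40).sum()) for k,(x0,y0,x1,y1) in dict(box=(293,120,365,162),slim=(165,130,210,180),brush=(410,130,470,190)).items()})
cv2.imwrite("pics/f.png",np.hstack([cv2.resize(im[120:340,210:510],(800,586),interpolation=cv2.INTER_CUBIC)]))
E
python3 look.py .436 -.335
```

```text
time: 29.75
tcp_pos: [0.3502, 0.299, 0.2496]
eef_rot: [[-0.196, -0.981, -0.001], [-0.981, 0.196, 0.0], [0.0, 0.001, -1.0]]
ft_force: [0.2, -0.9, 0.4]
finger_gap: 0.0516
gripper_force: 0.0
tile ((-0.00170096755027771, -0.00288274884223938), (0.25954076647758484, 0.20011645555496216), 89.98957061767578)
bar ((-0.1212678849697113, -0.07485750317573547), (0.04079193249344826, 0.17731697857379913), 0.32261499762535095)
teal 3162 309.158 202.021
teal 3153 309.243 202.121
changed px {'box': 0, 'slim': 0, 'brush': 0}
tub [[ 0.4363 -0.336   0.07  ]] 16.64446258544922 [ 0.4366 -0.3358  0.0703]
```

View pics/f.png

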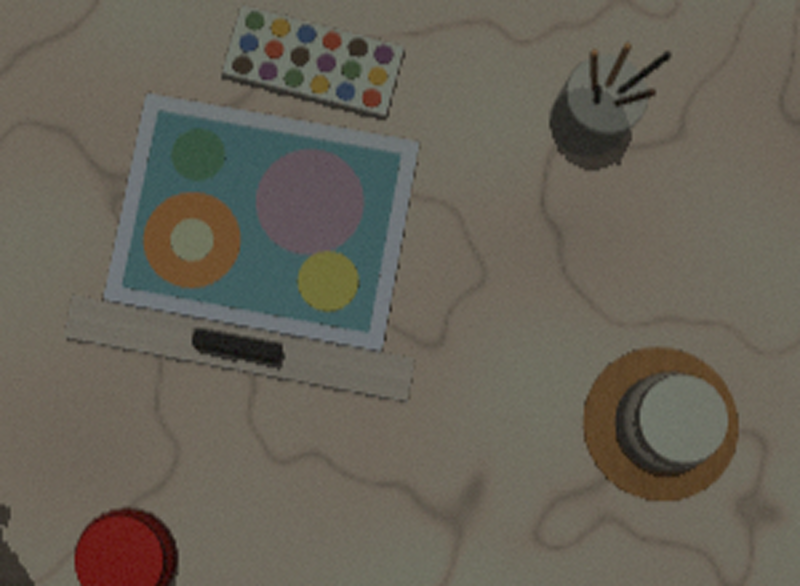

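The straightedge lies from crop (68,320) to (412,380) against the tile's near edge and extends past both corners. The tub at (668,425) stands inside the mat, and the other things are unmoved. I'll check the seam's uniformity once more with the wrist camera.

```bash
python3 -c "
from h import *
n=np.array([np.cos(-.197),np.sin(-.197)]); t=np.array([-n[1],n[0]]); C=np.array([.6264,.0251])
print(rel([*(C-.12*n+.06*t),.25],2.944))"
```

```text
(array([ 1.542e-01, -2.042e-01, -2.000e-04]), array([ 0.0005,  0.0006, -0.0011]))
```

```bash
python3 -m handwheel '{"translation":[[0.02,-0.025,0],[0.04,-0.05,0],[0.06,-0.08,0],[0.08,-0.11,0],[0.1,-0.14,0],[0.12,-0.165,0],[0.14,-0.185,0],[0.154,-0.204,0],[0.154,-0.204,0],[0.154,-0.204,0]],"turn":[[0,0,0],[0,0,0],[0,0,0],[0,0,0],[0,0,0],[0,0,0],[0,0,0],[0,0,0],[0,0,0],[0,0,0]]}'
python3 - <<'E'
from h import *
n=np.array([np.cos(-.197),np.sin(-.197)]); t=np.array([-n[1],n[0]]); C=np.array([.6264,.0251])
s=snapshot("wrist"); g=cv2.cvtColor(s["image"],cv2.COLOR_BGR2GRAY).astype(np.float32); cv2.imwrite("pics/w5.png",s["image"])
R,tt,f=cam(s); print("cam ab",((-R.T@tt)[:2]-C)@n,((-R.T@tt)[:2]-C)@t)
def px(a,b,h): p=R@np.r_[C+a*n+b*t,h]+tt; return f*p[:2]/p[2]+[s["cx"],s["cy"]]
for b in np.arange(-.15,.16,.02):
    A=np.arange(-.15,-.09,.0004); q=np.array([px(a,b,.008) for a in A],np.float32)
    w=cv2.remap(g,q[:,0],q[:,1],cv2.INTER_LINEAR).ravel(); k=np.where((A>-.108))[0]; 
    d=w<180; i=k[np.argmin(w[k])]; lo=i; hi=i
    while lo>0 and w[lo-1]<175: lo-=1
    while hi<len(w)-1 and w[hi+1]<175: hi+=1
    ne=np.argmax(abs(np.diff(w[:70])))
    print(round(b,2),q[i].round(),"min",w[i],"band",A[lo].round(4),A[hi].round(4),"near edge",A[ne].round(4))
E
```

```text
time: 31.1
tcp_pos: [0.52, 0.1087, 0.2503]
eef_rot: [[-0.197, -0.98, -0.0], [-0.98, 0.197, 0.002], [-0.002, 0.001, -1.0]]
ft_force: [-0.1, 0.7, -0.8]
finger_gap: 0.0513
gripper_force: 0.0
cam ab -0.12055359765800135 -0.011435077148360645
-0.15 [304. -34.] min 0.0 band -0.15 -0.0904 near edge -0.15
-0.13 [304.  -8.] min 0.0 band -0.15 -0.0904 near edge -0.15
-0.11 [296.  18.] min 114.59375 band -0.1016 -0.0996 near edge -0.1404
-0.09 [296.  42.] min 103.03125 band -0.1016 -0.0996 near edge -0.1412
-0.07 [296.  66.] min 119.33984 band -0.1012 -0.0996 near edge -0.142
-0.05 [297.  89.] min 140.78125 band -0.1008 -0.1 near edge -0.1416
-0.03 [297. 112.] min 142.16016 band -0.1004 -0.0996 near edge -0.1332
-0.01 [297. 134.] min 148.60938 band -0.1004 -0.0996 near edge -0.1336
0.01 [298. 155.] min 141.88477 band -0.1008 -0.0996 near edge -0.1328
0.03 [298. 175.] min 82.42969 band -0.15 -0.0956 near edge -0.1292
0.05 [303. 195.] min 137.25 band -0.11 -0.1044 near edge -0.1412
0.07 [298. 215.] min 166.67969 band -0.1 -0.0996 near edge -0.1416
0.09 [299. 233.] min 161.39844 band -0.1004 -0.1 near edge -0.142
0.11 [299. 252.] min 128.625 band -0.1008 -0.0996 near edge -0.1412
0.13 [299. 269.] min 183.04492 band -0.0996 -0.0996 near edge -0.1416
0.15 [305. 287.] min 201.625 band -0.106 -0.106 near edge -0.1416
```

View pics/w5.png

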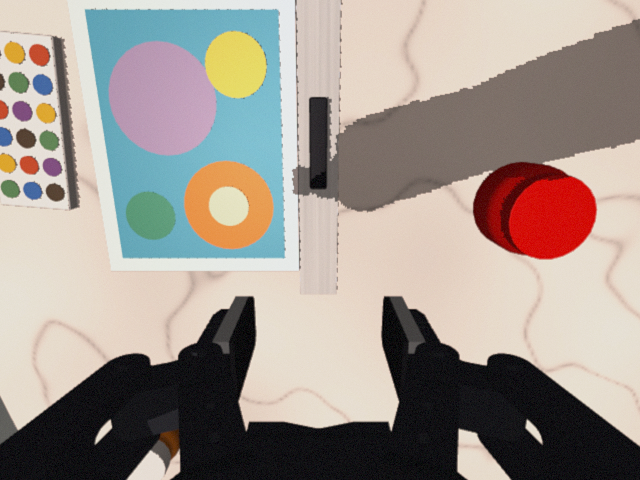

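The seam at columns 296–299 is closed at the bottom end but shows about 1 mm opening towards the top (row 18), so the bar is turned about 0.3°. I'll nudge its right end in gently with shut fingers.

```bash
python3 -c "
from h import *
n=np.array([np.cos(-.197),np.sin(-.197)]); t=np.array([-n[1],n[0]]); C=np.array([.6264,.0251])
print(rel([*(C-.18*n-.10*t),.06],2.944))"
```

```text
(array([0.1618, 0.059 , 0.19  ]), array([0.0006, 0.0018, 0.0004]))
```

```bash
python3 -m handwheel '{"translation":[[0.04,0.015,0],[0.08,0.03,0],[0.12,0.045,0],[0.16,0.059,0],[0.162,0.059,0.03],[0.162,0.059,0.07],[0.162,0.059,0.11],[0.162,0.059,0.15],[0.162,0.059,0.18],[0.162,0.059,0.19]],"turn":[[0,0,0],[0,0,0],[0,0,0],[0,0,0],[0,0,0],[0,0,0],[0,0,0],[0,0,0],[0,0,0],[0,0,0]]}' 0
python3 -m handwheel '{"translation":[[0,0,0.01],[0,0,0.025],[0,0,0.04],[0,0,0.05],[0,0,0.054],[0,0,0.054],[0,-0.004,0.054],[0,-0.008,0.054],[0,-0.010,0.054],[0,-0.010,0.054]],"turn":[[0,0,0],[0,0,0],[0,0,0],[0,0,0],[0,0,0],[0,0,0],[0,0,0],[0,0,0],[0,0,0],[0,0,0]]}'
cat > f.py <<'E'
from h import *
n=np.array([np.cos(-.197),np.sin(-.197)]); t=np.array([-n[1],n[0]]); C=np.array([.6264,.0251])
s=snapshot("wrist"); g=cv2.cvtColor(s["image"],cv2.COLOR_BGR2GRAY).astype(np.float32); R,tt,f=cam(s)
x=sense(); print("tcp a,b",((np.array(x["tcp_pos"])[:2]-C)@np.c_[n,t]).round(4),x["tcp_pos"][2],"f_n",np.array(x["ft_force"])[:2]@n)
E
python3 f.py
```

```text
time: 32.4
tcp_pos: [0.4288, -0.0372, 0.0586]
eef_rot: [[-0.195, -0.981, -0.003], [-0.981, 0.195, 0.003], [-0.002, 0.004, -1.0]]
ft_force: [-1.5, 1.7, 0.1]
finger_gap: 0.0003
gripper_force: 0.0
time: 33.65
tcp_pos: [0.441, -0.0403, 0.0063]
eef_rot: [[-0.196, -0.981, 0.001], [-0.981, 0.196, 0.001], [-0.002, -0.001, -1.0]]
ft_force: [0.7, 0.6, 0.2]
finger_gap: -0.0003
gripper_force: 0.0
tcp a,b [-0.1693 -0.1004] 0.006185289860209289 f_n 0.4603056142917505
```

```bash
python3 -m handwheel '{"translation":[[0,-0.001,0],[0,-0.002,0],[0,-0.003,0],[0,-0.004,0],[0,-0.005,0],[0,-0.006,0],[0,-0.007,0],[0,-0.008,0],[0,-0.008,0],[0,-0.008,0]],"turn":[[0,0,0],[0,0,0],[0,0,0],[0,0,0],[0,0,0],[0,0,0],[0,0,0],[0,0,0],[0,0,0],[0,0,0]]}'
python3 f.py; python3 - <<'E'
from h import *
s=snapshot("side"); cv2.imwrite("pics/s5.png",s["image"])
# gap between shut finger and bar via side depth, at low heights
n=np.array([np.cos(-.197),np.sin(-.197)]); t=np.array([-n[1],n[0]]); C=np.array([.6264,.0251])
P=cloud(s); a=(P[...,:2]-C)@n; b=(P[...,:2]-C)@t; z=P[...,2]
m=(z>.012)&(z<.025)&(a<-.13)&(a>-.2)&(abs(b+.1)<.03); print("finger a",m.sum(),np.percentile(a[m],[2,50,98]) if m.any() else 0)
E
```

```text
time: 34.95
tcp_pos: [0.4484, -0.0418, 0.0061]
eef_rot: [[-0.196, -0.981, 0.0], [-0.981, 0.196, 0.002], [-0.002, -0.0, -1.0]]
ft_force: [-0.1, -0.2, 0.6]
finger_gap: 0.0001
gripper_force: 0.0
tcp a,b [-0.1615 -0.1004] 0.006128264309328613 f_n -0.023325694158168018
finger a 58 [-0.17335033 -0.15941783 -0.14751772]
```

```bash
python3 -m handwheel '{"translation":[[0,-0.001,0],[0,-0.002,0],[0,-0.003,0],[0,-0.0035,0],[0,-0.004,0],[0,-0.0045,0],[0,-0.005,0],[0,-0.005,0],[0,-0.005,0],[0,-0.005,0]],"turn":[[0,0,0],[0,0,0],[0,0,0],[0,0,0],[0,0,0],[0,0,0],[0,0,0],[0,0,0],[0,0,0],[0,0,0]]}'
python3 f.py
python3 -m handwheel '{"translation":[[0,-0.0003,0],[0,-0.0006,0],[0,-0.0009,0],[0,-0.0012,0],[0,-0.0015,0],[0,-0.0018,0],[0,-0.002,0],[0,-0.002,0],[0,-0.002,0],[0,-0.002,0]],"turn":[[0,0,0],[0,0,0],[0,0,0],[0,0,0],[0,0,0],[0,0,0],[0,0,0],[0,0,0],[0,0,0],[0,0,0]]}'
python3 f.py
```

```text
time: 36.3
tcp_pos: [0.4533, -0.0427, 0.0062]
eef_rot: [[-0.196, -0.981, 0.0], [-0.981, 0.196, 0.002], [-0.002, -0.0, -1.0]]
ft_force: [-0.6, 0.8, -0.4]
finger_gap: -0.0003
gripper_force: 0.0
tcp a,b [-0.1564 -0.1004] 0.006154108141778896 f_n -0.16539408130712588
time: 37.6
tcp_pos: [0.4553, -0.0432, 0.0061]
eef_rot: [[-0.196, -0.981, 0.0], [-0.981, 0.196, 0.002], [-0.002, -0.0, -1.0]]
ft_force: [-0.3, -0.6, 0.3]
finger_gap: -0.0001
gripper_force: 0.0
tcp a,b [-0.1544 -0.1004] 0.00615893094433128 f_n -0.2187869963899794
```

```bash
python3 -m handwheel '{"translation":[[0,-0.0002,0],[0,-0.0004,0],[0,-0.0006,0],[0,-0.0008,0],[0,-0.001,0],[0,-0.0012,0],[0,-0.0012,0],[0,-0.0012,0],[0,-0.0012,0],[0,-0.0012,0]],"turn":[[0,0,0],[0,0,0],[0,0,0],[0,0,0],[0,0,0],[0,0,0],[0,0,0],[0,0,0],[0,0,0],[0,0,0]]}'
python3 f.py
python3 -m handwheel '{"translation":[[0,-0.0002,0],[0,-0.0004,0],[0,-0.0006,0],[0,-0.0008,0],[0,-0.001,0],[0,-0.001,0],[0,-0.001,0],[0,-0.001,0],[0,-0.001,0],[0,-0.001,0]],"turn":[[0,0,0],[0,0,0],[0,0,0],[0,0,0],[0,0,0],[0,0,0],[0,0,0],[0,0,0],[0,0,0],[0,0,0]]}'
python3 f.py
```

```text
time: 38.9
tcp_pos: [0.4565, -0.0434, 0.0062]
eef_rot: [[-0.196, -0.981, 0.0], [-0.981, 0.196, 0.002], [-0.002, -0.0, -1.0]]
ft_force: [-0.6, -0.7, 0.0]
finger_gap: -0.0002
gripper_force: 0.0
tcp a,b [-0.1532 -0.1004] 0.006137044861119208 f_n -0.11862960186075247
time: 40.2
tcp_pos: [0.4575, -0.0436, 0.0062]
eef_rot: [[-0.196, -0.981, 0.001], [-0.981, 0.196, 0.001], [-0.002, -0.0, -1.0]]
ft_force: [0.0, -0.6, 0.3]
finger_gap: -0.0001
gripper_force: 0.0
tcp a,b [-0.1522 -0.1004] 0.006138098912427482 f_n -0.33509304729898226
```

```bash
cat > sd.py <<'E'
from h import *
n=np.array([np.cos(-.197),np.sin(-.197)]); t=np.array([-n[1],n[0]]); C=np.array([.6264,.0251])
s=snapshot("side"); g=s["image"].max(2).astype(np.float32); R,tt,f=cam(s)
def px(a,b,h): p=R@np.r_[C+a*n+b*t,h]+tt; return f*p[:2]/p[2]+[s["cx"],s["cy"]]
for b,h in((-.111,.010),(-.111,.015),(-.14,.008),(-.15,.008)):
    A=np.arange(-.18,-.094,.002); q=np.array([px(a,b,h) for a in A],np.float32); print(b,h,cv2.remap(g,q[:,0],q[:,1],1).ravel().astype(int).tolist())
E
python3 sd.py
```

```text
-0.111 0.01 [66, 66, 66, 66, 66, 65, 65, 66, 65, 66, 64, 60, 55, 50, 48, 51, 56, 59, 61, 62, 59, 55, 53, 53, 54, 53, 53, 53, 53, 53, 53, 54, 54, 53, 53, 53, 53, 56, 66, 90, 121, 146, 156]
-0.111 0.015 [67, 66, 66, 67, 67, 66, 66, 65, 59, 58, 55, 54, 48, 41, 38, 41, 46, 48, 47, 49, 52, 53, 54, 53, 52, 53, 53, 53, 53, 53, 54, 55, 54, 53, 53, 53, 52, 56, 68, 92, 123, 147, 156]
-0.14 0.008 [65, 66, 66, 65, 66, 66, 66, 65, 65, 66, 66, 65, 66, 65, 66, 66, 66, 69, 73, 82, 98, 112, 118, 120, 120, 120, 119, 118, 118, 120, 122, 121, 121, 121, 121, 120, 120, 120, 117, 114, 113, 114, 117]
-0.15 0.008 [63, 66, 66, 65, 65, 66, 65, 66, 65, 65, 65, 66, 66, 65, 66, 66, 71, 86, 107, 121, 122, 120, 120, 120, 120, 120, 118, 117, 118, 120, 120, 121, 122, 122, 121, 121, 120, 120, 119, 117, 121, 133, 141]
```

```bash
python3 -m handwheel '{"translation":[[0,-0.0005,0],[0,-0.001,0],[0,-0.0015,0],[0,-0.002,0],[0,-0.0023,0],[0,-0.0026,0],[0,-0.003,0],[0,-0.003,0],[0,-0.003,0],[0,-0.003,0]],"turn":[[0,0,0],[0,0,0],[0,0,0],[0,0,0],[0,0,0],[0,0,0],[0,0,0],[0,0,0],[0,0,0],[0,0,0]]}' >/dev/null
python3 f.py
python3 -m handwheel '{"translation":[[0,-0.0002,0],[0,-0.0004,0],[0,-0.0006,0],[0,-0.0008,0],[0,-0.001,0],[0,-0.001,0],[0,-0.001,0],[0,-0.001,0],[0,-0.001,0],[0,-0.001,0]],"turn":[[0,0,0],[0,0,0],[0,0,0],[0,0,0],[0,0,0],[0,0,0],[0,0,0],[0,0,0],[0,0,0],[0,0,0]]}' >/dev/null
python3 f.py
```

```text
tcp a,b [-0.1492 -0.1004] 0.006148110000285988 f_n 0.04208580555671644
tcp a,b [-0.1482 -0.1004] 0.006156319065818365 f_n -0.4116528485555489
```

```bash
python3 -m handwheel '{"translation":[[0,-0.0002,0],[0,-0.0004,0],[0,-0.0006,0],[0,-0.0008,0],[0,-0.001,0],[0,-0.0012,0],[0,-0.0012,0],[0,-0.0012,0],[0,-0.0012,0],[0,-0.0012,0]],"turn":[[0,0,0],[0,0,0],[0,0,0],[0,0,0],[0,0,0],[0,0,0],[0,0,0],[0,0,0],[0,0,0],[0,0,0]]}' >/dev/null
python3 f.py
```

```text
tcp a,b [-0.1471 -0.1004] 0.006132754245887231 f_n -0.8916752986786757
```

```bash
python3 sd.py | head -1
```

```text
-0.111 0.01 [66, 65, 66, 67, 67, 66, 66, 66, 66, 66, 66, 65, 63, 60, 58, 54, 49, 48, 51, 52, 52, 52, 54, 53, 53, 54, 53, 52, 54, 54, 56, 55, 55, 54, 53, 54, 53, 53, 58, 69, 90, 114, 135]
```

```bash
python3 -m handwheel '{"translation":[[0,-0.0002,0],[0,-0.0004,0],[0,-0.0006,0],[0,-0.0008,0],[0,-0.0008,0],[0,-0.0008,0],[0,-0.0008,0],[0,-0.0008,0],[0,-0.0008,0],[0,-0.0008,0]],"turn":[[0,0,0],[0,0,0],[0,0,0],[0,0,0],[0,0,0],[0,0,0],[0,0,0],[0,0,0],[0,0,0],[0,0,0]]}' >/dev/null
python3 f.py
```

```text
tcp a,b [-0.1469 -0.1004] 0.005951696024706431 f_n -5.118396350041381
```

The push met a firm stop at 5 N after about 0.2 mm of travel, so that end is against the tile too. Backing off.

```bash
python3 -m handwheel '{"translation":[[0,0.002,0],[0,0.008,0],[0,0.018,0],[0,0.03,-0.01],[0,0.035,-0.04],[0,0.035,-0.08],[0,0.035,-0.13],[0,0.035,-0.18],[0,0.035,-0.22],[0,0.035,-0.24]],"turn":[[0,0,0],[0,0,0],[0,0,0],[0,0,0],[0,0,0],[0,0,0],[0,0,0],[0,0,0],[0,0,0],[0,0,0]]}'
python3 -c "
from h import *
n=np.array([np.cos(-.197),np.sin(-.197)]); t=np.array([-n[1],n[0]]); C=np.array([.6264,.0251])
print(rel([*(C-.12*n+.11*t),.28],2.944))"
```

```text
time: 46.8
tcp_pos: [0.4295, -0.0384, 0.2496]
eef_rot: [[-0.196, -0.981, 0.006], [-0.981, 0.196, 0.0], [-0.001, -0.006, -1.0]]
ft_force: [1.1, -0.5, 0.2]
finger_gap: -0.0005
gripper_force: 0.0
(array([-0.2109, -0.0607, -0.0298]), array([-0.0056,  0.0014,  0.0001]))
```

```bash
python3 -m handwheel '{"translation":[[-0.03,-0.01,-0.01],[-0.06,-0.02,-0.02],[-0.09,-0.03,-0.03],[-0.12,-0.04,-0.03],[-0.15,-0.045,-0.03],[-0.18,-0.05,-0.03],[-0.2,-0.058,-0.03],[-0.211,-0.061,-0.03],[-0.211,-0.061,-0.03],[-0.211,-0.061,-0.03]],"turn":[[0,0,0],[0,0,0],[0,0,0],[0,0,0],[0,0,0],[0,0,0],[0,0,0],[0,0,0],[0,0,0],[0,0,0]]}' >/dev/null
python3 - <<'E'
from h import *
n=np.array([np.cos(-.197),np.sin(-.197)]); t=np.array([-n[1],n[0]]); C=np.array([.6264,.0251])
s=snapshot("wrist"); g=cv2.cvtColor(s["image"],cv2.COLOR_BGR2GRAY).astype(np.float32); R,tt,f=cam(s)
def px(a,b,h): p=R@np.r_[C+a*n+b*t,h]+tt; return f*p[:2]/p[2]+[s["cx"],s["cy"]]
A=np.arange(-.15,-.092,.0004)
for b in np.arange(-.15,.16,.02):
    q=np.array([px(a,b,.008) for a in A],np.float32); w=cv2.remap(g,q[:,0],q[:,1],1).ravel(); k=A>-.108
    dip=np.clip(np.median(w[k])-w,0,None)[k].sum()*.0004/150; i=np.argmin(np.where(k,w,999))
    print(round(b,2),"dip at",A[i].round(4),"min",int(w[i]),"equiv width mm",round(dip*1e3,2))
P=cloud(s); a=(P[...,:2]-C)@n; b=(P[...,:2]-C)@t; z=P[...,2]
m=((z>.004)&(z<.0108)&(a>-.16)&(a<-.09)&(abs(b)<.18)).astype(np.uint8); m=cv2.morphologyEx(m,cv2.MORPH_OPEN,np.ones((3,3))); print("bar",cv2.minAreaRect(np.c_[a[m>0],b[m>0]].astype(np.float32)))
m=((z>.0115)&(z<.018)&(a>-.11)&(a<.12)&(abs(b)<.14)).astype(np.uint8); m=cv2.morphologyEx(m,cv2.MORPH_OPEN,np.ones((3,3))); print("tile",cv2.minAreaRect(np.c_[a[m>0],b[m>0]].astype(np.float32)))
E
```

```text
-0.15 dip at -0.108 min 0 equiv width mm 0.0
-0.13 dip at -0.108 min 0 equiv width mm 0.0
-0.11 dip at -0.108 min 0 equiv width mm 0.0
-0.09 dip at -0.108 min 0 equiv width mm 0.0
-0.07 dip at -0.1004 min 135 equiv width mm 0.82
-0.05 dip at -0.1004 min 138 equiv width mm 0.6
-0.03 dip at -0.1 min 132 equiv width mm 0.72
-0.01 dip at -0.1 min 129 equiv width mm 1.01
0.01 dip at -0.1004 min 134 equiv width mm 0.96
0.03 dip at -0.1 min 139 equiv width mm 0.69
0.05 dip at -0.1 min 154 equiv width mm 0.73
0.07 dip at -0.108 min 92 equiv width mm 3.43
0.09 dip at -0.1068 min 93 equiv width mm 3.63
0.11 dip at -0.1 min 141 equiv width mm 0.8
0.13 dip at -0.0996 min 190 equiv width mm 0.41
0.15 dip at -0.106 min 207 equiv width mm 0.19
bar ((-0.12007421255111694, 0.03745482861995697), (0.24328386783599854, 0.040224116295576096), 89.94379425048828)
tile ((4.0493905544281006e-05, 0.02367817610502243), (0.21237003803253174, 0.2005528211593628), 89.97908020019531)
```

The seam is now uniform, the bar is parallel to the tile within 0.04°, and the tile has not moved. Handing in.

```bash
python3 look.py .436 -.335; python3 -c "
from h import *
s=sense(); print(s['time'],s['tcp_pos'],s['ft_force']); print(close_job())"
```

```text
tub [[ 0.4372 -0.3362  0.07  ]] 16.757884979248047 [ 0.4366 -0.3356  0.0704]
48.15 [0.5298625  0.15589578 0.27650707] [ 0.13503315 -0.5668357  -0.56402252]
the job is handed in; nothing more can be done
None
```

I handed the job in at 48 s: the white tub stands wholly on the mat, the straightedge lies handle up and flush along the tile's whole near edge, the tile measured unmoved, the paint box and both jars show no change, and the gripper is clear of everything.

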